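# Tighten the caddy's cover plate crisscross

## Robot

A 6-joint arm with a two-finger parallel gripper is mounted at the origin on the work surface. World frame = base frame: x ahead of the robot, y to its left, z up, the work surface at z = 0. Lengths are in m, angles in rad, forces in N, time in s.
With the tool pointing down it reaches from about 0.35 to 0.725 m from the base axis. Payload 4.3 kg.
Tool frame: the origin (TCP) lies midway between the tips of the shut fingers; the grasp point (between the pads) lies 19 mm behind it; z points along the fingers, y is the line along which they close (so a half turn about z gives the same grasp; the last joint's range is limited). The gripper opens to 85 mm and grips with 20 to 120 N. Pads are 22 mm wide; open, the fingers measure 114 mm over their backs; the gripper's body (76 mm by 85 mm) begins 54 mm behind the grasp point. The pads swing forward as they close: fully open they stand 13 mm farther back than shut.
Start: joints at [-1.366, 0.377, 0.081, 1.274, 0, 1.46], TCP at [0.178, -0.547, 0.199] pointing down, gripper open.
Joint ranges: [-2.72, 2.72], [-0.84, 1.66], [-1.02, 1.22], [-1.77, 2.12], [-1.37, 1.28], [-3.14, 3.14]. Speed limits (rad/s): [2.57, 2.57, 3.14, 3.14, 3.14, 3.14].

## Interface

Orientations are given as a unit quaternion [w, x, y, z].
In Python, from cell import arm gives the robot as it stands.
- The arm moves only by the shell command python3 -m jog 'ROWS' [FORCE]. ROWS is a JSON object of lists of equal length, an entry for each row: "linear": the shift along the world's x, y, z in m, a list of three; "angular": the turn, a rotation vector about the world's x, y, z in rad, a list of three; "hand": the finger opening in m, from 0 to 0.0854. A call has 1 to 10 rows; each row is the pose to reach, as a shift and turn from the pose commanded when the call began; what a row does not reach only later rows make up. A row lasts 1/10 s, in which the tool goes at most 50 mm and 8.59 degrees, less where a joint would pass 70% of its speed; a pose out of reach is approached as far as the arm can. A call with a gripper value outside its range is refused whole. The fingers move at their own pace and stop on an object; FORCE is the grip in N (left out, the last holds). Time passes only in rows, so rows that repeat a pose let the fingers close. It gives the time, the measured TCP pose, the force, the opening and the grip force at its end, in the units of the state.
- arm.read_state(): the state, without advancing time (a new reading comes with each control period).
- arm.read_camera(name): name is "side" or "top" or "wrist"; returns the picture (384x512x3 uint8, red, green, blue); there is no depth.
- arm.camera_model(name): a dict with "camera_matrix" (3x3 intrinsics, pixels), "R" (3x3) and "t" (3): a world point X has camera coordinates R X + t. Camera axes: x right, y down, z forward; pixel columns grow to the right and rows downward; lengths in m; the calibration is good to about 2 mm. A picture is of the moment at which its call begins: read the wrist's pose just before it. camera_model takes no time and is no camera call; for the wrist camera it gives the pose at the moment of the call.
- arm.job_done(): hands the job in; it is judged then, once.
The state is a dict: "t": time; "q": joint angles; "qd": joint speeds; "joint_torque": joint torques, N m; "eef_pos": TCP position; "ee_rot": TCP orientation; "contact_force": force on the tool from outside, world axes, zero at the start; "torque": the same for the moment, N m; "width": finger opening in m; "grasp_force": force on a finger pad.
Only numpy, scipy, OpenCV 4.12 (cv2) and the standard library are available. Lean on these libraries where they do the work, as an engineer would, in place of code of your own. Each camera call takes 0.05 s, during which the arm holds its last target. There are 200 camera calls.

## Task

The rotating caddy's round cover plate is loose: tighten its four clamp levers clockwise in crisscross order (one lever, then the one opposite, then the other two) in two passes. On the first pass give each lever only a part turn of about 30 degrees; on the second, again crisscross, push each one fully home against its stop and leave it there. Push the red tips with closed fingertips, feel for the stop and never press on the caddy or its levers with more than 25 N, and leave the things lying on the tray where they are.

Things in the scene. Friction and masses are not known exactly. Their poses are not given: they have to be found in the camera images.
- caddy: Round white melamine caddy, 440 mm across, locked by its brake. Origin: centre of its underside, z up. Tray top at 28 mm; in the middle an aluminium cover plate 156 mm across, top at 38 mm, with a boss 34 mm across, top at 50 mm. Four clamp levers stand on it on a 52 mm radius: a on the caddy's +x axis, b +y, c -x, d -y; a faces c across the centre, b faces d.
- lever_a (a joint): Angle of clamp lever a at its hub (rad), growing clockwise seen from above (tightening). Starts at 0 to 0.15. At 0 it points 0.6 counterclockwise of straight outward from the caddy's centre, at 0.6 straight outward. Its hard stop (fully home) lies somewhere from 0.9 to 1.3, differs from lever to lever, is not marked and must be felt.
- lever_a_tip (a point): Middle of the red tip of lever a: upright cylinder 18 mm across, spanning 46 to 76 mm above the cabinet top, on a black arm 11 mm thick, 60 mm from the bolt axis. Pushed here the lever turns at about 4 N when loose, rising to about 7 N near home; the springy arm bends about 1 mm per 2 N, so beyond the stop the force climbs by 2 N per mm. It stays where it is left.
- bolt_a (a point): Point on the vertical turning axis of lever a, 61 mm above the cabinet top; round hub 22 mm across, top at 68 mm.
- lever_b (a joint): Angle of clamp lever b at its hub (rad), growing clockwise seen from above (tightening). Starts at 0 to 0.15. At 0 it points 0.6 counterclockwise of straight outward from the caddy's centre, at 0.6 straight outward. Its hard stop (fully home) lies somewhere from 0.9 to 1.3, differs from lever to lever, is not marked and must be felt.
- lever_b_tip (a point): Middle of the red tip of lever b: upright cylinder 18 mm across, spanning 46 to 76 mm above the cabinet top, on a black arm 11 mm thick, 60 mm from the bolt axis. Pushed here the lever turns at about 4 N when loose, rising to about 7 N near home; the springy arm bends about 1 mm per 2 N, so beyond the stop the force climbs by 2 N per mm. It stays where it is left.
- bolt_b (a point): Point on the vertical turning axis of lever b, 61 mm above the cabinet top; round hub 22 mm across, top at 68 mm.
- lever_c (a joint): Angle of clamp lever c at its hub (rad), growing clockwise seen from above (tightening). Starts at 0 to 0.15. At 0 it points 0.6 counterclockwise of straight outward from the caddy's centre, at 0.6 straight outward. Its hard stop (fully home) lies somewhere from 0.9 to 1.3, differs from lever to lever, is not marked and must be felt.
- lever_c_tip (a point): Middle of the red tip of lever c: upright cylinder 18 mm across, spanning 46 to 76 mm above the cabinet top, on a black arm 11 mm thick, 60 mm from the bolt axis. Pushed here the lever turns at about 4 N when loose, rising to about 7 N near home; the springy arm bends about 1 mm per 2 N, so beyond the stop the force climbs by 2 N per mm. It stays where it is left.
- bolt_c (a point): Point on the vertical turning axis of lever c, 61 mm above the cabinet top; round hub 22 mm across, top at 68 mm.
- lever_d (a joint): Angle of clamp lever d at its hub (rad), growing clockwise seen from above (tightening). Starts at 0 to 0.15. At 0 it points 0.6 counterclockwise of straight outward from the caddy's centre, at 0.6 straight outward. Its hard stop (fully home) lies somewhere from 0.9 to 1.3, differs from lever to lever, is not marked and must be felt.
- lever_d_tip (a point): Middle of the red tip of lever d: upright cylinder 18 mm across, spanning 46 to 76 mm above the cabinet top, on a black arm 11 mm thick, 60 mm from the bolt axis. Pushed here the lever turns at about 4 N when loose, rising to about 7 N near home; the springy arm bends about 1 mm per 2 N, so beyond the stop the force climbs by 2 N per mm. It stays where it is left.
- bolt_d (a point): Point on the vertical turning axis of lever d, 61 mm above the cabinet top; round hub 22 mm across, top at 68 mm.
- remote_long: Black remote control 42 x 150 x 18 mm, lying loose on the caddy's tray outside the levers; origin at the centre of its underside, z up. To be left alone.
- remote_short: Grey remote control 38 x 115 x 16 mm, lying loose on the caddy's tray outside the levers; origin at the centre of its underside, z up. To be left alone.
- battery_tester: Yellow plastic battery tester 55 x 95 x 22 mm with a red press button (top at 27 mm), lying loose on the caddy's tray outside the levers; origin at the centre of its underside, z up. To be left alone.
- fidget_spinner: Chrome three-lobed fidget spinner, 68 mm across, 12 mm thick, lying loose on the caddy's tray outside the levers; origin at the centre of its underside, z up. To be left alone.
- trinket_box: Ceramic trinket box 57 x 72 mm, 36 mm tall (knob to 42 mm), blue with a white hinged lid, lying loose on the caddy's tray outside the levers; origin at the centre of its underside, z up. To be left alone.

How it is judged:
By the outcome, as a careful person would: the job done as asked, in the order asked, and still so for the second after the job is handed in, with the robot touching nothing.
It also fails if it takes over 72 s, if anything falls off the work surface, if the arm or the gripper's body presses on something with over 40 N, if the wrist force passes 120 N, or if a joint passes its speed limit or range.

## Working session

There is one attempt and no reset: what is moved stays moved. The work goes in short steps, Python scripts to look and compute and a shell command to move; the robot and the scene stay as the last step left them, time stands still between calls to the robot, and variables do not carry over. Pictures are saved under pics/ and viewed, at most 10 in all, crops included, and the job is handed in when it is done.

```bash
mkdir -p pics; python3 - <<'E'
from cell import arm
import cv2,numpy as np
np.set_printoptions(precision=4,suppress=True)
s=arm.read_state();print(s)
for n in("top","side"):
    cv2.imwrite(f"pics/{n}0.png",cv2.resize(arm.read_camera(n)[:,:,::-1],(800,600),interpolation=cv2.INTER_CUBIC))
    m=arm.camera_model(n);print(n,m)
E
```

```text
{'t': 0.0, 'q': array([-1.3663,  0.3781,  0.0796,  1.2744,  0.    ,  1.4605]), 'qd': array([-0.0009, -0.0001,  0.0002,  0.0003, -0.0017, -0.0003]), 'joint_torque': array([  0.0002, -46.3605,  26.9876,   0.0209,   0.0001,   0.    ]), 'eef_pos': array([ 0.1779, -0.546 ,  0.1984]), 'ee_rot': array([-0.001 ,  0.9876,  0.1567, -0.    ]), 'contact_force': array([ 0.1583, -1.1019, -0.4254]), 'torque': array([-0.0245,  0.0604, -0.0015]), 'grasp_force': 0.0, 'width': 0.08514204489145577}
top {'camera_matrix': array([[396.3295,   0.    , 251.7723],
       [  0.    , 396.3295, 193.44  ],
       [  0.    ,   0.    ,   1.    ]]), 'R': array([[-0.0183, -0.9993,  0.0329],
       [-0.9854,  0.0124, -0.1695],
       [ 0.169 , -0.0355, -0.985 ]]), 't': array([0.0364, 0.5734, 0.7072])}
side {'camera_matrix': array([[484.4303,   0.    , 260.183 ],
       [  0.    , 484.4303, 173.292 ],
       [  0.    ,   0.    ,   1.    ]]), 'R': array([[ 0.9505, -0.3101,  0.0209],
       [-0.1465, -0.5064, -0.8497],
       [ 0.2741,  0.8046, -0.5268]]), 't': array([-0.567 ,  0.1654,  0.6705])}
```

View pics/top0.png

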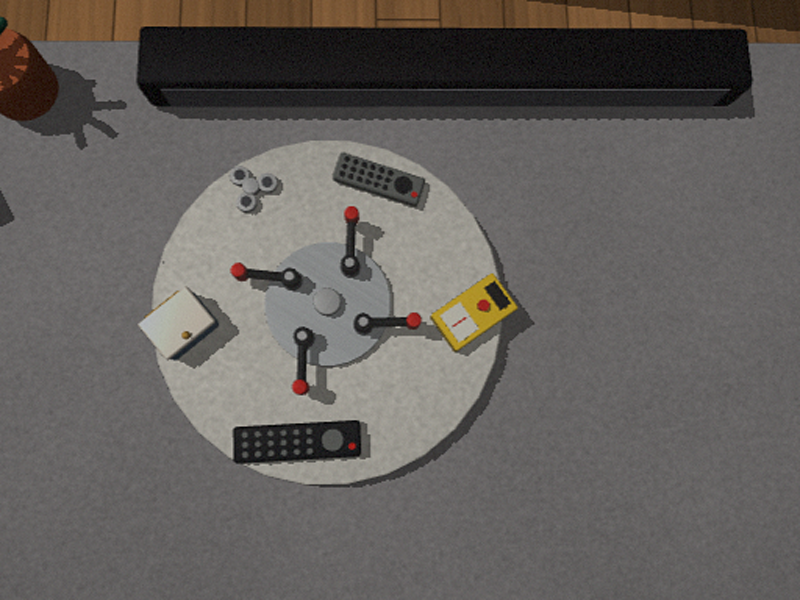

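The top view shows the caddy centre at about (327,301). The hubs are at (349,264), (290,277), (303,337) and (363,322), with their tips at (351,213), (238,270), (300,387) and (414,320). The tester, box and remotes all lie outside the sweeps.

```bash
cat > h.py <<'E'
from cell import arm
import cv2,numpy as np
from scipy.optimize import least_squares
np.set_printoptions(precision=4,suppress=True)
def ray(m,uv,z):
    d=m["R"].T@np.linalg.solve(m["camera_matrix"],[uv[0],uv[1],1.]);c=-m["R"].T@m["t"]
    return (c+d*(z-c[2])/d[2])[:2]
def proj(m,P):
    p=m["camera_matrix"]@(m["R"]@P+m["t"]);return p[:2]/p[2]
def reds(im):
    r,g,b=[im[:,:,i].astype(int) for i in range(3)]
    mk=((r>90)&(g<0.45*r)&(b<0.45*r)).astype(np.uint8)
    n,_,st,ce=cv2.connectedComponentsWithStats(mk)
    return [(ce[i],st[i,4]) for i in range(1,n) if st[i,4]>15]
E
python3 - <<'E'
from h import *
m=arm.camera_model("top")
hub=np.array([(349,264),(290,277),(303,337),(363,322)])*.64
tip=np.array([(351,213),(238,270),(300,387),(414,320)])*.64
R=reds(cv2.resize(cv2.imread("pics/top0.png"),(512,384),interpolation=cv2.INTER_AREA)[:,:,::-1])
print([(c/.64,a) for c,a in R])
T=[ray(m,min(R,key=lambda r:np.hypot(*(r[0]-t)))[0],.068) for t in tip]
H=[ray(m,h,.067) for h in hub]
# rigid fit: centre, yaw of hub k = yaw+k*90deg, lever angles
def f(p):
    o=[]
    for k in range(4):
        A=p[2]+k*np.pi/2; h=p[:2]+.052*np.array([np.cos(A),np.sin(A)])
        B=A+.6-p[3+k]; o+=[h-H[k],2*(h+.06*np.array([np.cos(B),np.sin(B)])-T[k])]
    return np.ravel(o)
s=least_squares(f,[*np.mean(H,0),-.5,0,0,0,0]);p=s.x
print("centre,yaw,q",p,"\nres mm",s.fun*1e3)
np.save("fit.npy",p)
for k in range(4):
    A=p[2]+k*np.pi/2;h=p[:2]+.052*np.array([np.cos(A),np.sin(A)])
    print(k+1,"hub",h,"obs tip",T[k],"r",np.hypot(*T[k]),"outward yaw",A)
E
```

```text
[(array([350.8102, 212.0081]), np.int32(54)), (array([237.3326, 269.4754]), np.int32(56)), (array([482.8125, 304.6875]), np.int32(39)), (array([412.8906, 319.1895]), np.int32(64)), (array([299.1291, 386.0143]), np.int32(61)), (array([351.0742, 445.5078]), np.int32(16))]
centre,yaw,q [ 0.577   0.109  -0.559   0.0957  0.1702  0.0827  0.0333] 
res mm [ 3.1809  0.7313 -2.9394  0.1609  1.8173  2.1409 -0.1583 -1.2184  2.2294
  1.5092 -1.5028  0.0627  1.9525  0.2957  0.0104 -1.3437]
1 hub [0.6211 0.0814] obs tip [0.6824 0.078 ] r 0.6868897366340568 outward yaw -0.5589628312831654
2 hub [0.6046 0.153 ] obs tip [0.6124 0.2131] r 0.6483988551725376 outward yaw 1.0118334955117312
3 hub [0.5329 0.1365] obs tip [0.4737 0.139 ] r 0.49366885334054966 outward yaw 2.582629822306628
4 hub [0.5494 0.0649] obs tip [0.5499 0.0055] r 0.5498886281170419 outward yaw 4.1534261491015245
```

View pics/side0.png

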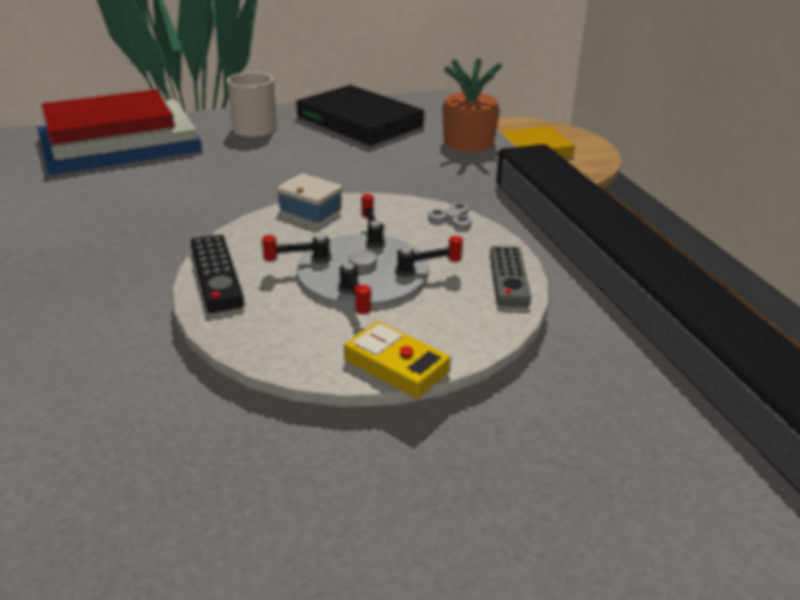

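The side view shows all four red tips clear of the tray items, at (455,248), (367,205), (270,248) and (363,298). I'll refine the fit with this view and plan the first moves.

```bash
cat >> h.py <<'E'
def fing(k,q,off=.020,r=.060):   # finger centre + tool yaw for lever k(1..4) at virtual angle q
    p=np.load("fit.npy");A=p[2]+(k-1)*np.pi/2;B=A+.6-q
    h=p[:2]+.052*np.array([np.cos(A),np.sin(A)])
    return h+r*np.array([np.cos(B),np.sin(B)])+off*np.array([-np.sin(B),np.cos(B)]),B-np.pi/2
def rows(base,k,q0,q1,n):        # shifts from base (xy) and turns along the arc q0->q1
    _,y0=fing(k,q0)
    for q in np.linspace(q0,q1,n+1)[1:]:
        P,y=fing(k,q);d=P-base;print("[%.4f,%.4f] turn %.3f q %.3f"%(d[0],d[1],y-y0,q))
E
python3 - <<'E'
from h import *
mt,ms=arm.camera_model("top"),arm.camera_model("side")
def cyl(P): return [P+np.array([.009*np.cos(a),.009*np.sin(a),z]) for a in np.arange(8)*np.pi/4 for z in(-.015,.015)]
def sil(m,P):   # silhouette centroid of tip cylinder
    q=cv2.convexHull(np.array([proj(m,x) for x in cyl(P)],np.float32));M=cv2.moments(q);return np.array([M["m10"],M["m01"]])/M["m00"]
rd=lambda n:reds(cv2.resize(cv2.imread(f"pics/{n}0.png"),(512,384),interpolation=cv2.INTER_AREA)[:,:,::-1])
tt=np.array([(351,213),(238,270),(300,387),(414,320)])*.64
ts=np.array([(455,248),(367,205),(270,248),(363,298)])*.64
pick=lambda R,t:min(R,key=lambda r:np.hypot(*(r[0]-t)))[0]
Rt,Rs=rd("top"),rd("side")
Ut=[pick(Rt,t) for t in tt];Us=[pick(Rs,t) for t in ts]
for k in range(4):
    for n,m,U in(("top",mt,[Ut[k]]),("side",ms,[Us[k]]),("both",None,None)):
        g=(lambda x:np.r_[sil(mt,np.r_[x,.061])-Ut[k],sil(ms,np.r_[x,.061])-Us[k]]) if m is None else (lambda x:sil(m,np.r_[x,.061])-U[0])
        s=least_squares(g,[.577,.109],diff_step=1e-3);print(k+1,n,s.x,end=" ")
    print()
for k in(1,3,2,4):print(k,fing(k,np.load("fit.npy")[2+k]-.13))
E
```

```text
1 top [0.6844 0.0782] 1 side [0.6815 0.0816] 1 both [0.6826 0.0794] 
2 top [0.6137 0.2144] 2 side [0.6142 0.2282] 2 both [0.6129 0.2167] 
3 top [0.4739 0.1395] 3 side [0.4728 0.1423] 3 both [0.4733 0.1401] 
4 top [0.5507 0.0052] 4 side [0.5487 0.0091] 4 both [0.5493 0.0065] 
1 (array([0.6794, 0.1058]), np.float64(-1.4955079874418853))
3 (array([0.4749, 0.1113]), np.float64(1.6591166935452861))
2 (array([0.5845, 0.213 ]), np.float64(0.0008214141807698638))
4 (array([0.5775, 0.0082]), np.float64(3.2793049678210666))
```

```bash
python3 -c "
import numpy as np;p=np.load('fit.npy');p[1]+=.001;np.save('fit.npy',p)"
python3 -m jog '{"linear":[[0.025,0.033,0],[0.05,0.065,0],[0.075,0.098,0],[0.1,0.131,0],[0.125,0.164,0],[0.15,0.196,0],[0.175,0.229,0],[0.2,0.262,0],[0.225,0.294,0],[0.25,0.327,0]],"angular":[[0,0,0.149],[0,0,0.298],[0,0,0.447],[0,0,0.596],[0,0,0.745],[0,0,0.894],[0,0,1.043],[0,0,1.192],[0,0,1.341],[0,0,1.49]],"hand":[0,0,0,0,0,0,0,0,0,0]}' 20
python3 -m jog '{"linear":[[0.025,0.033,0],[0.05,0.065,0],[0.075,0.098,0],[0.1,0.131,0],[0.125,0.164,0],[0.15,0.196,0],[0.175,0.229,0],[0.2,0.262,0],[0.225,0.294,0],[0.251,0.327,0]],"angular":[[0,0,0.149],[0,0,0.298],[0,0,0.447],[0,0,0.596],[0,0,0.745],[0,0,0.894],[0,0,1.043],[0,0,1.192],[0,0,1.341],[0,0,1.49]],"hand":[0,0,0,0,0,0,0,0,0,0]}'
python3 -m jog '{"linear":[[0,0,0],[0,0,-0.01],[0,0,-0.02],[0,0,-0.03],[0,0,-0.04],[0,0,-0.05],[0,0,-0.06],[0,0,-0.07],[0,0,-0.08],[0,0,-0.08]],"angular":[[0,0,0.149],[0,0,0.298],[0,0,0.447],[0,0,0.596],[0,0,0.745],[0,0,0.894],[0,0,1.043],[0,0,1.192],[0,0,1.341],[0,0,1.49]],"hand":[0,0,0,0,0,0,0,0,0,0]}'
python3 - <<'E'
from h import *
s=arm.read_state();print(s["q"],s["eef_pos"],s["ee_rot"],s["contact_force"],s["width"])
w=arm.read_camera("wrist");cv2.imwrite("pics/w1.png",w[:,:,::-1])
P,_=fing(1,-.034)
rows(P,1,-.034,.66,10)
E
```

```text
t: 1.1
eef_pos: [0.4286, -0.2182, 0.199]
ee_rot: [-0.0, 0.617, 0.787, -0.0]
contact_force: [0.9, -0.7, -0.3]
width: -0.0001
grasp_force: 0.0
t: 2.1
eef_pos: [0.6795, 0.1086, 0.1988]
ee_rot: [-0.0, -0.08, 0.997, -0.0]
contact_force: [0.7, -1.2, -0.2]
width: 0.0003
grasp_force: 0.0
t: 3.1
eef_pos: [0.6773, 0.1071, 0.1166]
ee_rot: [0.002, 0.734, -0.679, -0.002]
contact_force: [0.4, -0.0, 0.8]
width: -0.0001
grasp_force: 0.0
[ 0.0644  0.645   0.3029  1.2335 -0.     -1.5849] [0.6773 0.1071 0.1166] [ 0.0017  0.7343 -0.6788 -0.0016] [ 0.3664 -0.0058  0.7507] -0.0001370680783414066
[0.0016,-0.0041] turn -0.069 q 0.035
[0.0028,-0.0083] turn -0.139 q 0.105
[0.0038,-0.0126] turn -0.208 q 0.174
[0.0045,-0.0169] turn -0.278 q 0.244
[0.0048,-0.0213] turn -0.347 q 0.313
[0.0049,-0.0257] turn -0.416 q 0.382
[0.0047,-0.0301] turn -0.486 q 0.452
[0.0041,-0.0344] turn -0.555 q 0.521
[0.0033,-0.0387] turn -0.625 q 0.591
[0.0021,-0.0430] turn -0.694 q 0.660
```

View pics/w1.png

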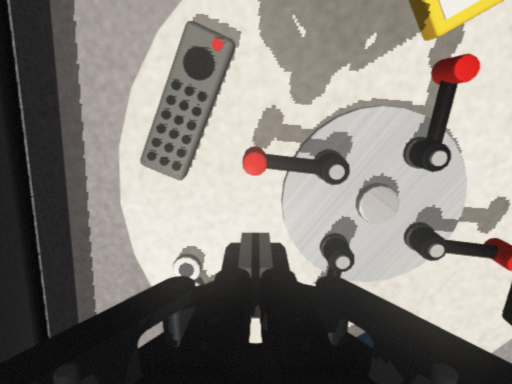

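The wrist view shows lever 1's red tip at (255,162), straight ahead of the shut fingertips at (255,240). The free path is clear, so I descend and push.

```bash
python3 -m jog '{"linear":[[0,0,-0.015],[0,0,-0.03],[0,0,-0.045],[0,0,-0.057],[0,0,-0.057],[0,0,-0.057]],"angular":[[0,0,0],[0,0,0],[0,0,0],[0,0,0],[0,0,0],[0,0,0]],"hand":[0,0,0,0,0,0]}'
python3 -m jog '{"linear":[[0.0016,-0.0041,0],[0.0028,-0.0083,0],[0.0038,-0.0126,0],[0.0045,-0.0169,0]],"angular":[[0,0,-0.069],[0,0,-0.139],[0,0,-0.208],[0,0,-0.278]],"hand":[0,0,0,0]}'
python3 - <<'E'
from h import *
m=arm.camera_model("wrist");w=arm.read_camera("wrist");cv2.imwrite("pics/w2.png",w[:,:,::-1])
for c,a in reds(w):print(c,a,ray(m,c,.068))
E
```

```text
t: 3.75
eef_pos: [0.6788, 0.1072, 0.0623]
ee_rot: [0.0, 0.732, -0.681, -0.0]
contact_force: [0.6, 0.6, 0.2]
width: 0.0002
grasp_force: 0.0
t: 4.15
eef_pos: [0.6846, 0.0902, 0.0638]
ee_rot: [0.001, -0.629, 0.777, -0.001]
contact_force: [-1.0, 0.6, -0.9]
width: -0.0003
grasp_force: 0.0
[484.5601  19.8203] 1564 [0.5515 0.0066]
[174.4286  78.8163] 147 [0.7073 0.0014]
[260.4621 210.0244] 409 [0.6785 0.0803]
```

View pics/w2.png

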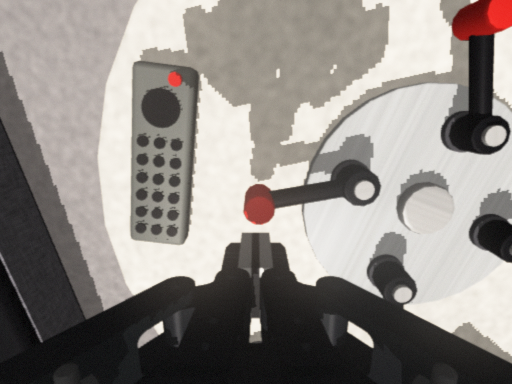

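The fingers (front edge at (255,233)) still look short of lever 1's tip at (259,204). I'll check with the camera model where the TCP projects.

```bash
python3 - <<'E'
from h import *
m=arm.camera_model("wrist");s=arm.read_state();P=s["eef_pos"];print(P,s["contact_force"])
q=s["ee_rot"];from scipy.spatial.transform import Rotation as R
T=R.from_quat([q[1],q[2],q[3],q[0]]).as_matrix();print(T)
for d in([0,0,0],[.011,0,0],[-.011,0,0],[0,.011,0],[.011,0,-.019],[.011,.01,-.019]):print(d,proj(m,P+T@np.array(d)))
for x in([.6826,.0794,.061],[.6826,.0794,.076],[.6826,.0794,.046]):print(proj(m,np.array(x)))
print(-m["R"].T@m["t"],fing(1,.244))
E
```

```text
[0.6848 0.0894 0.0638] [-0.476  -0.7357 -0.3236]
[[-0.2099 -0.9777  0.0024]
 [-0.9777  0.2099 -0.0004]
 [-0.0001 -0.0024 -1.    ]]
[0, 0, 0] [253.6271 225.1413]
[0.011, 0, 0] [253.6142 207.7073]
[-0.011, 0, 0] [253.6397 242.0215]
[0, 0.011, 0] [272.0096 225.1539]
[0.011, 0, -0.019] [253.4415 219.1745]
[0.011, 0.01, -0.019] [272.2837 219.1873]
[253.6804 207.437 ]
[253.4897 216.1192]
[253.8439 199.9903]
[0.6687 0.0209 0.2395] (array([0.6839, 0.0899]), np.float64(-1.7737591580780618))
```

```bash
python3 -m jog '{"linear":[[0.0003,-0.0044,0]],"angular":[[0,0,-0.069]],"hand":[0]}'
python3 -m jog '{"linear":[[0.0001,-0.0044,0]],"angular":[[0,0,-0.069]],"hand":[0]}'
python3 -m jog '{"linear":[[-0.0002,-0.0044,0]],"angular":[[0,0,-0.07]],"hand":[0]}'
python3 - <<'E'
from h import *
print(arm.read_state()["contact_force"],arm.read_state()["eef_pos"])
m=arm.camera_model("wrist");w=arm.read_camera("wrist");cv2.imwrite("pics/w3.png",w[:,:,::-1])
for c,a in reds(w):print(c,a,ray(m,c,.068))
t=arm.read_camera("top");m=arm.camera_model("top")
cv2.imwrite("pics/top1.png",cv2.resize(t[60:324,60:412,::-1],(800,600)))
for c,a in reds(t):print(c,a,ray(m,c,.068))
E
```

```text
t: 4.3
eef_pos: [0.6847, 0.0862, 0.0636]
ee_rot: [0.001, -0.603, 0.798, -0.0]
contact_force: [0.5, 0.6, 0.6]
width: -0.0002
grasp_force: 0.0
t: 4.4
eef_pos: [0.6848, 0.0816, 0.0635]
ee_rot: [0.001, -0.575, 0.818, -0.0]
contact_force: [-0.8, -0.2, -0.6]
width: -0.0
grasp_force: 0.0
t: 4.5
eef_pos: [0.6846, 0.0771, 0.0635]
ee_rot: [0.001, -0.546, 0.838, -0.0]
contact_force: [0.4, 0.3, -0.1]
width: -0.0004
grasp_force: 0.0
[ 0.3752  0.3465 -0.1029] [0.6846 0.0771 0.0635]
[441.3616   7.6963] 777 [0.5552 0.0088]
[158.9635 120.1314] 137 [0.7057 0.0004]
[264.3889 226.9879] 414 [0.6785 0.0789]
[308.925 195.05 ] 40 [ 0.5661 -0.0783]
```

View pics/w3.png

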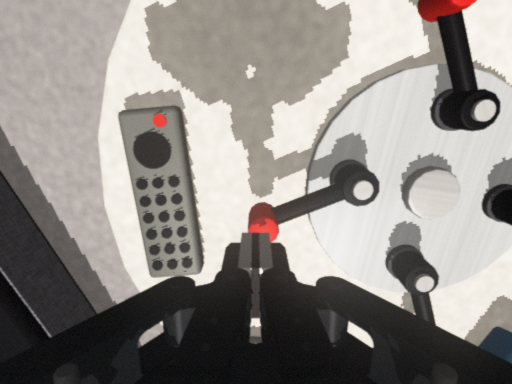

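The fingers now seem to overlap the red tip near (262,235), yet there is no force. I'll check the fingertip height and position from the side camera.

```bash
python3 - <<'E'
from h import *
m=arm.camera_model("side");w=arm.read_camera("side")
s=arm.read_state();P=s["eef_pos"];u=proj(m,P);print(P,s["contact_force"],u)
x,y=int(u[0])-60,int(u[1])-60
cv2.imwrite("pics/s1.png",cv2.resize(w[y:y+90,x:x+120,::-1],(800,600),interpolation=cv2.INTER_NEAREST))
f=lambda X:(proj(m,np.array(X))-[x,y])*800/120
print(f(P),f([.6826,.0794,.046]),f([.6826,.0794,.076]))
for c,a in reds(w):print(c,(c-[x,y])*800/120,a)
E
```

```text
[0.6844 0.0771 0.0633] [0.7436 1.0232 0.2129] [293.4733 158.1794]
[403.1553 401.1959] [390.5078 451.8541] [396.5588 357.5548]
[66.5122 70.5515] [-1109.9189  -182.99  ] 1398
[234.32 128.38] [  8.8    202.5333] 50
[172.098 158.   ] [-406.0131  400.    ] 102
[290.9895 158.3579] [386.5965 402.386 ] 95
[231.5878 190.6351] [ -9.4144 617.5676] 148
[137.4286 187.7619] [-637.1429  598.4127] 21
[259.8  224.85] [178.6667 845.6667] 40
```

View pics/s1.png

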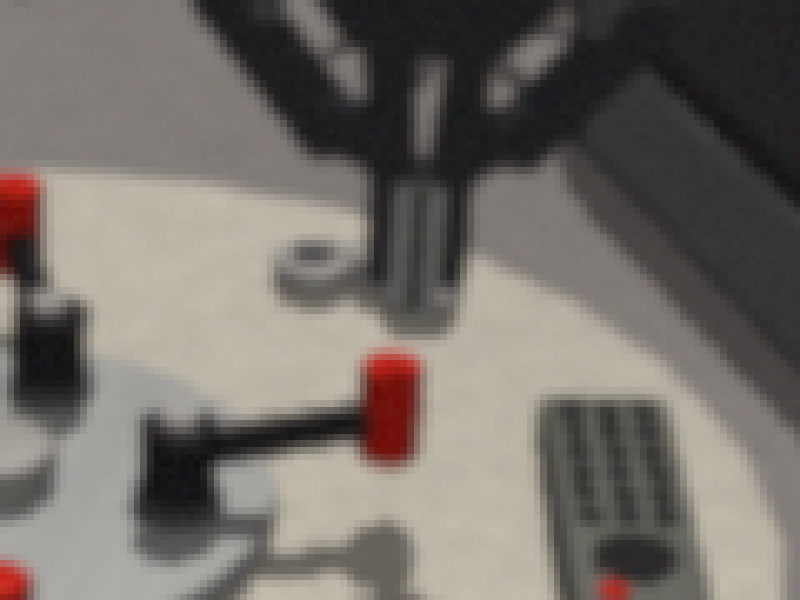

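Lever 1's red tip is at crop (390,405) and untouched. The finger bottom is at crop (413,308), well away from the reported TCP at (403,401). I'll triangulate the real fingertip from the two views.

```bash
python3 - <<'E'
from h import *
mw,ms=arm.camera_model("wrist"),arm.camera_model("side")
us=np.array([413,308])*120/800+[233,98]
for us,uw in((us,[256,234]),(us+[0,3],[256,234])):
    s=least_squares(lambda X:np.r_[proj(ms,X)-us,proj(mw,X)-uw],[.68,.08,.08]);print(s.x,s.fun)
st=arm.read_state();print(st["eef_pos"],st["q"],st["width"])
E
```

```text
[0.6797 0.0691 0.0973] [-1.2129 -0.0749 -0.3334  0.0028]
[0.6811 0.0722 0.0894] [-1.3792 -0.0847 -0.397   0.0033]
[0.6844 0.0771 0.0633] [ 0.02    0.6704  0.2086  1.1076  0.0002 -1.1387] 0.0002958666697018601
```

The two views put the real fingertips roughly 28 mm above the reported TCP, so the fingers are above the red tip. I'll back off, lower partway and look again.

```bash
python3 -m jog '{"linear":[[-0.001,0.008,0],[-0.002,0.015,0],[-0.0035,0.023,0],[-0.0047,0.0301,0],[-0.0047,0.0301,-0.009],[-0.0047,0.0301,-0.018],[-0.0047,0.0301,-0.018]],"angular":[[0,0,0.122],[0,0,0.243],[0,0,0.365],[0,0,0.486],[0,0,0.486],[0,0,0.486],[0,0,0.486]],"hand":[0,0,0,0,0,0,0]}'
python3 - <<'E'
from h import *
m=arm.camera_model("side");w=arm.read_camera("side")
s=arm.read_state();P=s["eef_pos"];x,y=233,98
cv2.imwrite("pics/s2.png",cv2.resize(w[y:y+90,x:x+120,::-1],(800,600),interpolation=cv2.INTER_NEAREST))
f=lambda X:(proj(m,np.array(X))-[x,y])*800/120
for h in(0,-.011,.011):
  for dz in(0,.02,.03):print(h,dz,f(P+[0,h,dz]))
mw=arm.camera_model("wrist");w=arm.read_camera("wrist");g=w[200:260,256].mean(1);print(g.astype(int))
for h in(0,-.011):
  for dz in(0,.02,.03):print(h,dz,proj(mw,P+[0,h,dz]))
E
```

```text
t: 5.35
eef_pos: [0.6775, 0.1069, 0.042]
ee_rot: [0.001, 0.732, -0.682, -0.001]
contact_force: [0.2, -0.5, -0.6]
width: 0.0002
grasp_force: 0.0
0 0 [339.598 416.416]
0 0.02 [342.9191 355.0551]
0 0.03 [344.6087 323.8381]
-0.011 0 [353.2315 435.337 ]
-0.011 0.02 [356.7448 373.5943]
-0.011 0.03 [358.5325 342.1778]
0.011 0 [326.2245 397.8558]
0.011 0.02 [329.3601 336.8734]
0.011 0.03 [330.955  305.8542]
[ 94  94  94  93  92  91  93  90 102 158 235 241 241 240 241 241 240 240
 240 239 238 236 237 237 239 239 238 239 238 236 237 230 180  84  63  65
  66  62  61  60  61  63  62  61  63  59  60  58  59  61  58  56  57  55
  54  55  53  51  52  53]
0 0 [253.523  224.7718]
0 0.02 [253.4361 238.6328]
0 0.03 [253.3847 246.8167]
-0.011 0 [254.8372 207.3676]
-0.011 0.02 [254.9008 219.4662]
-0.011 0.03 [254.9385 226.6307]
```

View pics/s2.png

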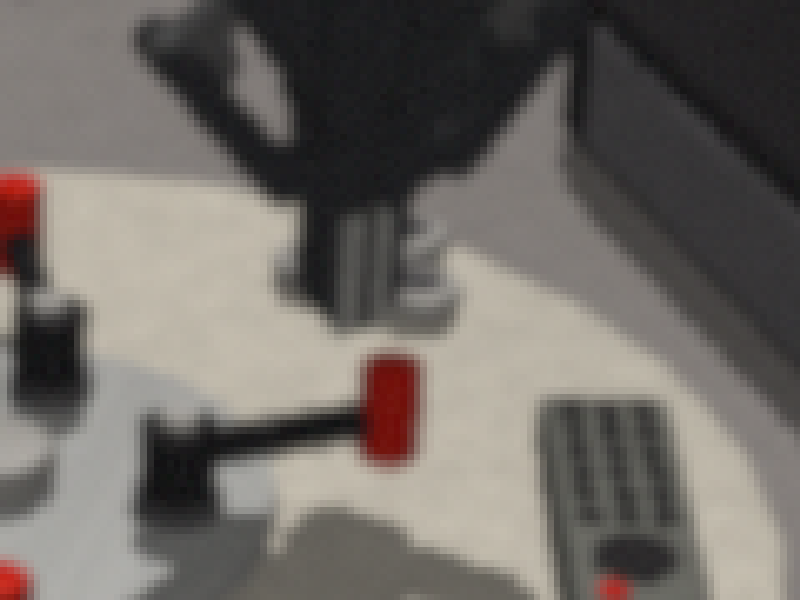

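The shut fingertips' front edge at crop (365,330) is about 33 mm above the reported TCP, matching the wrist view. I'll use tip z = reported z + 0.033, lower 19 mm more and push lever 1.

```bash
python3 -m jog '{"linear":[[0,0,-0.007],[0,0,-0.014],[0,0,-0.019],[0,0,-0.019]],"angular":[[0,0,0],[0,0,0],[0,0,0],[0,0,0]],"hand":[0,0,0,0]}'
python3 -m jog '{"linear":[[0.0016,-0.0041,0],[0.0028,-0.0083,0],[0.0038,-0.0126,0],[0.0045,-0.0169,0]],"angular":[[0,0,-0.069],[0,0,-0.139],[0,0,-0.208],[0,0,-0.278]],"hand":[0,0,0,0]}'
python3 - <<'E'
from h import *
s=arm.read_state();print(s["eef_pos"],s["contact_force"])
w=arm.read_camera("side");m=arm.camera_model("side")
print([(c,a) for c,a in reds(w) if abs(c[0]-291)<20 and abs(c[1]-158)<20])
w=arm.read_camera("side")
cv2.imwrite("pics/s3.png",w[98:188,233:353,::-1])
E
```

```text
t: 5.85
eef_pos: [0.678, 0.1071, 0.024]
ee_rot: [0.001, 0.732, -0.681, -0.001]
contact_force: [0.6, 0.2, 0.6]
width: -0.0
grasp_force: 0.0
t: 6.25
eef_pos: [0.6838, 0.0918, 0.0255]
ee_rot: [0.001, -0.63, 0.777, 0.001]
contact_force: [1.0, 4.7, -0.2]
width: -0.0001
grasp_force: 2.1
[0.6838 0.0918 0.0255] [ 1.0275  4.669  -0.2307]
[(array([291.64, 159.36]), np.int32(100))]
```

```bash
python3 -m jog '{"linear":[[0.0003,-0.0044,0],[0.0004,-0.0088,0],[0.0002,-0.0132,0],[-0.0004,-0.0175,0],[-0.0012,-0.0218,0],[-0.0024,-0.0261,0],[-0.0028,-0.0272,0],[-0.0028,-0.0272,0]],"angular":[[0,0,-0.069],[0,0,-0.139],[0,0,-0.208],[0,0,-0.277],[0,0,-0.347],[0,0,-0.416],[0,0,-0.436],[0,0,-0.436]],"hand":[0,0,0,0,0,0,0,0]}'
python3 -m jog '{"linear":[[0,0.005,0],[0.001,0.01,0],[0.001,0.01,0.02],[0.001,0.01,0.04],[0.001,0.01,0.05]],"angular":[[0,0,0],[0,0,0],[0,0,0],[0,0,0],[0,0,0]],"hand":[0,0,0,0,0]}'
cat >> h.py <<'E'
def tipq(k):     # lever angle from side and wrist/top red blobs, best matching
    p=np.load("fit.npy");A=p[2]+(k-1)*np.pi/2;h=p[:2]+.052*np.array([np.cos(A),np.sin(A)]);o=[]
    for n,z in(("side",.061),("wrist",.066),("top",.066)):
        m=arm.camera_model(n)
        for c,a in reds(arm.read_camera(n)):
            P=ray(m,c,z)-h
            if .05<np.hypot(*P)<.07:o.append((n,round((A+.6-np.arctan2(P[1],P[0])+np.pi)%(2*np.pi)-np.pi,3),round(np.hypot(*P)*1e3,1),int(a)))
    print(k,o)
E
python3 - <<'E'
from h import *
for k in(1,2,3,4):tipq(k)
s=arm.read_state();print(s["eef_pos"],s["contact_force"])
P3,y3=fing(3,-.045);print(P3,y3)
rows(P3,3,-.045,.655,10)
E
```

```text
t: 7.15
eef_pos: [0.6825, 0.0638, 0.0258]
ee_rot: [0.002, -0.449, 0.894, -0.0]
contact_force: [4.1, 3.3, -1.1]
width: 0.0002
grasp_force: 2.5
t: 7.65
eef_pos: [0.6821, 0.0733, 0.077]
ee_rot: [0.0, -0.448, 0.894, -0.001]
contact_force: [0.4, -0.2, 0.6]
width: -0.0001
grasp_force: 0.0
1 [('side', np.float64(0.585), np.float64(59.2), 101), ('wrist', np.float64(0.654), np.float64(58.0), 108)]
2 [('wrist', np.float64(0.094), np.float64(64.1), 644)]
3 [('side', np.float64(0.12), np.float64(60.2), 103)]
4 [('side', np.float64(0.052), np.float64(56.7), 148)]
[0.6814 0.0731 0.0748] [ 0.1107 -0.2242 -0.5464]
[0.4748 0.1124] 1.6568334955117314
[-0.0016,0.0041] turn -0.070 q 0.025
[-0.0029,0.0083] turn -0.140 q 0.095
[-0.0040,0.0127] turn -0.210 q 0.165
[-0.0047,0.0170] turn -0.280 q 0.235
[-0.0051,0.0214] turn -0.350 q 0.305
[-0.0052,0.0259] turn -0.420 q 0.375
[-0.0050,0.0303] turn -0.490 q 0.445
[-0.0045,0.0347] turn -0.560 q 0.515
[-0.0036,0.0390] turn -0.630 q 0.585
[-0.0025,0.0433] turn -0.700 q 0.655
```

Lever 1 turned about 0.53 rad (30°). Next is the opposite lever, 3.

```bash
python3 -m jog '{"linear":[[-0.041,0.008,0],[-0.083,0.016,0],[-0.124,0.024,0],[-0.166,0.032,0],[-0.207,0.0395,0],[-0.207,0.0395,-0.015],[-0.207,0.0395,-0.03],[-0.207,0.0395,-0.043],[-0.207,0.0395,-0.05],[-0.207,0.0395,-0.05]],"angular":[[0,0,0.145],[0,0,0.29],[0,0,0.436],[0,0,0.581],[0,0,0.727],[0,0,0.727],[0,0,0.727],[0,0,0.727],[0,0,0.727],[0,0,0.727]],"hand":[0,0,0,0,0,0,0,0,0,0]}'
python3 -m jog '{"linear":[[-0.0016,0.0041,0],[-0.0029,0.0083,0],[-0.004,0.0127,0],[-0.0047,0.017,0]],"angular":[[0,0,-0.07],[0,0,-0.14],[0,0,-0.21],[0,0,-0.28]],"hand":[0,0,0,0]}'
```

```text
t: 9.25
eef_pos: [0.4738, 0.1125, 0.0245]
ee_rot: [0.001, 0.737, -0.676, -0.001]
contact_force: [0.1, -0.2, 0.1]
width: 0.0003
grasp_force: 0.0
t: 9.65
eef_pos: [0.4708, 0.1283, 0.0259]
ee_rot: [-0.001, -0.634, 0.774, -0.002]
contact_force: [1.7, -4.5, -0.9]
width: 0.0001
grasp_force: 2.1
```

```bash
python3 -m jog '{"linear":[[-0.0004,0.0044,0],[-0.0005,0.0089,0],[-0.0003,0.0133,0],[0.0002,0.0177,0],[0.0011,0.022,0],[0.0022,0.0263,0],[0.0025,0.0272,0],[0.0025,0.0272,0]],"angular":[[0,0,-0.07],[0,0,-0.14],[0,0,-0.21],[0,0,-0.28],[0,0,-0.35],[0,0,-0.42],[0,0,-0.435],[0,0,-0.435]],"hand":[0,0,0,0,0,0,0,0]}'
python3 -m jog '{"linear":[[0,-0.005,0],[-0.001,-0.01,0],[-0.001,-0.01,0.02],[-0.001,-0.01,0.04],[-0.001,-0.01,0.05]],"angular":[[0,0,0],[0,0,0],[0,0,0],[0,0,0],[0,0,0]],"hand":[0,0,0,0,0]}'
python3 - <<'E'
from h import *
for k in(2,3,4):tipq(k)
P,y=fing(2,.04);print(P,y)
rows(P,2,.04,.74,10)
E
```

```text
t: 10.45
eef_pos: [0.473, 0.1553, 0.0257]
ee_rot: [-0.001, -0.453, 0.891, -0.002]
contact_force: [-0.4, -5.4, -0.2]
width: 0.0003
grasp_force: 2.1
t: 10.95
eef_pos: [0.4729, 0.147, 0.0772]
ee_rot: [0.002, -0.453, 0.891, -0.0]
contact_force: [0.8, -0.0, 0.2]
width: 0.0001
grasp_force: 0.0
2 []
3 [('side', np.float64(0.69), np.float64(62.8), 93)]
4 [('side', np.float64(0.053), np.float64(56.7), 148), ('wrist', np.float64(0.261), np.float64(62.3), 46), ('wrist', np.float64(0.151), np.float64(55.5), 301), ('top', np.float64(0.029), np.float64(60.6), 66)]
[0.5845 0.214 ] 0.0010371687168344579
[0.0042,0.0013] turn -0.070 q 0.110
[0.0086,0.0022] turn -0.140 q 0.180
[0.0129,0.0029] turn -0.210 q 0.250
[0.0174,0.0032] turn -0.280 q 0.320
[0.0218,0.0032] turn -0.350 q 0.390
[0.0262,0.0030] turn -0.420 q 0.460
[0.0306,0.0024] turn -0.490 q 0.530
[0.0349,0.0015] turn -0.560 q 0.600
[0.0392,0.0003] turn -0.630 q 0.670
[0.0434,-0.0012] turn -0.700 q 0.740
```

Lever 3 turned about 0.57 rad (33°). Next is lever 2.

```bash
python3 -m jog '{"linear":[[0.019,0.011,0.01],[0.038,0.022,0.01],[0.056,0.034,0.01],[0.075,0.045,0.01],[0.094,0.056,0],[0.113,0.0674,0],[0.113,0.0674,-0.017],[0.113,0.0674,-0.034],[0.113,0.0674,-0.05],[0.113,0.0674,-0.05]],"angular":[[0,0,-0.145],[0,0,-0.29],[0,0,-0.43],[0,0,-0.575],[0,0,-0.72],[0,0,-0.86],[0,0,-0.94],[0,0,-0.94],[0,0,-0.94],[0,0,-0.94]],"hand":[0,0,0,0,0,0,0,0,0,0]}'
python3 -m jog '{"linear":[[0.0042,0.0013,0],[0.0086,0.0022,0],[0.0129,0.0029,0]],"angular":[[0,0,-0.07],[0,0,-0.14],[0,0,-0.21]],"hand":[0,0,0]}'
```

```text
t: 12.4
eef_pos: [0.5818, 0.2136, 0.0221]
ee_rot: [-0.003, -0.001, 1.0, -0.001]
contact_force: [-0.6, -0.1, -0.9]
width: -0.0001
grasp_force: 0.0
t: 12.7
eef_pos: [0.5956, 0.2172, 0.0252]
ee_rot: [-0.002, 0.105, 0.994, -0.0]
contact_force: [-4.0, 0.2, 1.0]
width: 0.0001
grasp_force: 2.1
```

```bash
python3 -m jog '{"linear":[[0.0045,0.0003,0],[0.0089,0.0003,0],[0.0133,0.0001,0],[0.0177,-0.0005,0],[0.022,-0.0014,0],[0.0263,-0.0026,0],[0.0293,-0.0037,0],[0.0293,-0.0037,0]],"angular":[[0,0,-0.07],[0,0,-0.14],[0,0,-0.21],[0,0,-0.28],[0,0,-0.35],[0,0,-0.42],[0,0,-0.47],[0,0,-0.47]],"hand":[0,0,0,0,0,0,0,0]}'
python3 -m jog '{"linear":[[-0.005,0,0],[-0.01,0.001,0],[-0.01,0.001,0.02],[-0.01,0.001,0.04],[-0.01,0.001,0.05]],"angular":[[0,0,0],[0,0,0],[0,0,0],[0,0,0],[0,0,0]],"hand":[0,0,0,0,0]}'
python3 - <<'E'
from h import *
for k in(2,4):tipq(k)
P,y=fing(4,-.1);print(P,y)
rows(P,4,-.1,.62,10)
E
```

```text
t: 13.5
eef_pos: [0.6253, 0.2143, 0.0253]
ee_rot: [-0.002, 0.333, 0.943, 0.0]
contact_force: [-3.4, 3.8, 0.8]
width: 0.0
grasp_force: 2.4
t: 14.0
eef_pos: [0.6181, 0.2142, 0.0776]
ee_rot: [0.002, 0.333, 0.943, 0.001]
contact_force: [1.1, -0.1, 0.7]
width: -0.0
grasp_force: 0.0
2 [('top', np.float64(0.704), np.float64(61.7), 42)]
4 [('side', np.float64(0.051), np.float64(59.2), 151), ('top', np.float64(0.025), np.float64(60.9), 58)]
[0.5776 0.0093] 3.2826298223066273
[-0.0041,-0.0019] turn -0.072 q -0.028
[-0.0084,-0.0035] turn -0.144 q 0.044
[-0.0128,-0.0047] turn -0.216 q 0.116
[-0.0172,-0.0057] turn -0.288 q 0.188
[-0.0217,-0.0063] turn -0.360 q 0.260
[-0.0263,-0.0066] turn -0.432 q 0.332
[-0.0308,-0.0066] turn -0.504 q 0.404
[-0.0354,-0.0062] turn -0.576 q 0.476
[-0.0399,-0.0056] turn -0.648 q 0.548
[-0.0443,-0.0046] turn -0.720 q 0.620
```

```bash
python3 -m jog '{"linear":[[-0.0065,-0.034,0.01],[-0.013,-0.068,0.01],[-0.0195,-0.102,0.01],[-0.026,-0.137,0.01],[-0.0326,-0.171,0],[-0.0391,-0.2049,0],[-0.0391,-0.2049,-0.016],[-0.0391,-0.2049,-0.032],[-0.0391,-0.2049,-0.048],[-0.0391,-0.2049,-0.048]],"angular":[[0,0,0.137],[0,0,0.274],[0,0,0.41],[0,0,0.547],[0,0,0.684],[0,0,0.82],[0,0,0.82],[0,0,0.82],[0,0,0.82],[0,0,0.82]],"hand":[0,0,0,0,0,0,0,0,0,0]}'
python3 -m jog '{"linear":[[-0.0041,-0.0019,0],[-0.0084,-0.0035,0],[-0.0128,-0.0047,0],[-0.0172,-0.0057,0]],"angular":[[0,0,-0.072],[0,0,-0.144],[0,0,-0.216],[0,0,-0.288]],"hand":[0,0,0,0]}'
```

```text
t: 15.3
eef_pos: [0.5745, 0.0096, 0.0241]
ee_rot: [-0.003, -0.07, 0.998, 0.001]
contact_force: [-0.5, -0.1, 0.8]
width: 0.0001
grasp_force: 0.0
t: 15.7
eef_pos: [0.5623, 0.0039, 0.0279]
ee_rot: [0.002, 0.075, 0.997, 0.0]
contact_force: [4.0, 0.3, -2.9]
width: -0.0001
grasp_force: 2.0
```

```bash
python3 -m jog '{"linear":[[-0.0045,-0.0006,0],[-0.0091,-0.0009,0],[-0.0136,-0.0009,0],[-0.0182,-0.0005,0],[-0.0227,0.0001,0],[-0.0271,0.0011,0],[-0.0271,0.0011,0]],"angular":[[0,0,-0.072],[0,0,-0.144],[0,0,-0.216],[0,0,-0.288],[0,0,-0.36],[0,0,-0.432],[0,0,-0.432]],"hand":[0,0,0,0,0,0,0]}'
python3 -m jog '{"linear":[[0.005,0,0],[0.01,-0.001,0],[0.01,-0.001,0.02],[0.01,-0.001,0.04],[0.01,-0.001,0.048]],"angular":[[0,0,0],[0,0,0],[0,0,0],[0,0,0],[0,0,0]],"hand":[0,0,0,0,0]}'
python3 - <<'E'
from h import *
for k in(1,2,3,4):tipq(k)
P,y=fing(1,.5);print(P,y)
for a,b in((.5,.7),(.7,1.3)):
    rows(fing(1,a)[0],1,a,b,int(round((b-a)/.05)))
E
```

```text
t: 16.4
eef_pos: [0.5347, 0.0039, 0.028]
ee_rot: [0.002, 0.286, 0.958, -0.001]
contact_force: [3.3, -3.5, -2.2]
width: 0.0003
grasp_force: 2.3
t: 16.9
eef_pos: [0.5446, 0.0043, 0.077]
ee_rot: [0.001, 0.285, 0.959, 0.001]
contact_force: [-0.2, -0.1, 0.5]
width: 0.0003
grasp_force: 0.0
1 [('side', np.float64(0.554), np.float64(59.2), 108)]
2 [('top', np.float64(0.674), np.float64(61.1), 60)]
3 [('side', np.float64(0.694), np.float64(63.0), 91), ('top', np.float64(0.642), np.float64(59.5), 68)]
4 [('side', np.float64(0.577), np.float64(57.7), 152), ('wrist', np.float64(0.547), np.float64(61.9), 675)]
[0.6837 0.0737] -2.029759158078062
[-0.0005,-0.0031] turn -0.050 q 0.550
[-0.0012,-0.0062] turn -0.100 q 0.600
[-0.0020,-0.0093] turn -0.150 q 0.650
[-0.0030,-0.0123] turn -0.200 q 0.700
[-0.0011,-0.0030] turn -0.050 q 0.750
[-0.0024,-0.0059] turn -0.100 q 0.800
[-0.0038,-0.0087] turn -0.150 q 0.850
[-0.0053,-0.0114] turn -0.200 q 0.900
[-0.0070,-0.0141] turn -0.250 q 0.950
[-0.0088,-0.0167] turn -0.300 q 1.000
[-0.0108,-0.0192] turn -0.350 q 1.050
[-0.0129,-0.0216] turn -0.400 q 1.100
[-0.0150,-0.0239] turn -0.450 q 1.150
[-0.0173,-0.0261] turn -0.500 q 1.200
[-0.0197,-0.0281] turn -0.550 q 1.250
[-0.0222,-0.0300] turn -0.600 q 1.300
```

First pass is done, with each lever turned 30–33°. Second pass starts at lever 1.

```bash
python3 -m jog '{"linear":[[0.014,0.007,0],[0.028,0.014,0],[0.042,0.021,0],[0.056,0.028,0],[0.07,0.035,0],[0.084,0.042,0],[0.098,0.049,0],[0.112,0.056,0],[0.126,0.063,0],[0.1404,0.07,0]],"angular":[[0,0,0.145],[0,0,0.29],[0,0,0.435],[0,0,0.58],[0,0,0.725],[0,0,0.87],[0,0,1.015],[0,0,1.16],[0,0,1.305],[0,0,1.45]],"hand":[0,0,0,0,0,0,0,0,0,0]}'
python3 -m jog '{"linear":[[0,0,0],[0,0,-0.005],[0,0,-0.02],[0,0,-0.035],[0,0,-0.05],[0,0,-0.05]],"angular":[[0,0,0.14],[0,0,0.24],[0,0,0.24],[0,0,0.24],[0,0,0.24],[0,0,0.24]],"hand":[0,0,0,0,0,0]}'
python3 -m jog '{"linear":[[-0.0005,-0.0031,0],[-0.0012,-0.0062,0],[-0.002,-0.0093,0],[-0.003,-0.0123,0]],"angular":[[0,0,-0.05],[0,0,-0.1],[0,0,-0.15],[0,0,-0.2]],"hand":[0,0,0,0]}'
```

```text
t: 18.5
eef_pos: [0.6841, 0.0742, 0.075]
ee_rot: [-0.0, -0.425, 0.905, 0.0]
contact_force: [0.2, 0.1, -0.0]
width: 0.0001
grasp_force: 0.0
t: 19.1
eef_pos: [0.6814, 0.0738, 0.0225]
ee_rot: [-0.002, -0.527, 0.85, 0.001]
contact_force: [-0.4, 0.0, -0.1]
width: 0.0001
grasp_force: 0.0
t: 19.5
eef_pos: [0.682, 0.063, 0.0263]
ee_rot: [0.002, -0.439, 0.898, 0.001]
contact_force: [3.3, 4.9, -2.1]
width: 0.0004
grasp_force: 2.4
```

```bash
python3 -m jog '{"linear":[[-0.0011,-0.003,0],[-0.0024,-0.0059,0],[-0.0038,-0.0087,0]],"angular":[[0,0,-0.05],[0,0,-0.1],[0,0,-0.15]],"hand":[0,0,0]}'
python3 -m jog '{"linear":[[-0.0015,-0.0027,0]],"angular":[[0,0,-0.05]],"hand":[0]}'
python3 -m jog '{"linear":[[-0.0017,-0.0027,0]],"angular":[[0,0,-0.05]],"hand":[0]}'
```

```text
t: 19.8
eef_pos: [0.679, 0.0545, 0.0265]
ee_rot: [0.002, -0.371, 0.929, 0.001]
contact_force: [4.1, 3.3, -2.6]
width: 0.0
grasp_force: 2.6
t: 19.9
eef_pos: [0.6777, 0.0517, 0.0265]
ee_rot: [0.002, -0.348, 0.938, 0.001]
contact_force: [4.9, 4.1, -3.1]
width: -0.0003
grasp_force: 2.7
t: 20.0
eef_pos: [0.6762, 0.0489, 0.0266]
ee_rot: [0.003, -0.324, 0.946, 0.001]
contact_force: [3.4, 3.4, -3.1]
width: 0.0002
grasp_force: 2.8
```

```bash
python3 -m jog '{"linear":[[-0.0018,-0.0026,0]],"angular":[[0,0,-0.05]],"hand":[0]}' | grep -E "eef|force"
python3 -m jog '{"linear":[[-0.002,-0.0025,0]],"angular":[[0,0,-0.05]],"hand":[0]}'| grep -E "eef|force"
```

```text
eef_pos: [0.6746, 0.0462, 0.0266]
contact_force: [4.8, 3.0, -3.7]
grasp_force: 2.8
eef_pos: [0.6728, 0.0435, 0.0266]
contact_force: [6.5, 2.9, -2.8]
grasp_force: 2.9
```

```bash
python3 -m jog '{"linear":[[-0.0021,-0.0024,0]],"angular":[[0,0,-0.05]],"hand":[0]}' | grep -E "eef|force"
python3 -m jog '{"linear":[[-0.0021,-0.0023,0]],"angular":[[0,0,-0.05]],"hand":[0]}'| grep -E "eef|force"
```

```text
eef_pos: [0.6709, 0.0409, 0.0266]
contact_force: [6.5, 2.4, -4.1]
grasp_force: 3.0
eef_pos: [0.6689, 0.0385, 0.0267]
contact_force: [6.0, 2.5, -3.5]
grasp_force: 3.0
```

```bash
python3 -m jog '{"linear":[[-0.0023,-0.0022,0]],"angular":[[0,0,-0.05]],"hand":[0]}' | grep -E "eef|force"
python3 -m jog '{"linear":[[-0.0024,-0.002,0]],"angular":[[0,0,-0.05]],"hand":[0]}'| grep -E "eef|force"
```

```text
eef_pos: [0.6668, 0.0361, 0.0267]
contact_force: [6.2, 0.8, -4.1]
grasp_force: 3.1
eef_pos: [0.6645, 0.0339, 0.0268]
contact_force: [6.5, 0.6, -4.1]
grasp_force: 3.2
```

```bash
python3 -m jog '{"linear":[[-0.0025,-0.0019,0]],"angular":[[0,0,-0.05]],"hand":[0]}' | grep -E "eef|force"
python3 -m jog '{"linear":[[-0.0026,-0.0017,0]],"angular":[[0,0,-0.05]],"hand":[0]}'| grep -E "eef|force"
python3 - <<'E'
from h import *
tipq(1);print(arm.read_state()["contact_force"])
rows(fing(1,1.35)[0],1,1.35,1.55,4)
E
```

```text
eef_pos: [0.6625, 0.032, 0.0268]
contact_force: [9.2, 1.7, -5.5]
grasp_force: 4.5
eef_pos: [0.6613, 0.0307, 0.0272]
contact_force: [11.6, 3.0, -7.1]
grasp_force: 6.0
1 [('side', np.float64(1.217), np.float64(58.7), 120), ('wrist', np.float64(1.217), np.float64(61.6), 1060)]
[11.2672  2.8326 -6.7745]
[-0.0027,-0.0017] turn -0.050 q 1.400
[-0.0054,-0.0032] turn -0.100 q 1.450
[-0.0083,-0.0046] turn -0.150 q 1.500
[-0.0112,-0.0059] turn -0.200 q 1.550
```

Lever 1's force climbed from 7.6 to 13.9 N while motion nearly stopped, so it is at its stop. I'll back off and go to lever 3.

```bash
python3 -m jog '{"linear":[[0.0026,0.0017,0],[0.006,0.004,0],[0.01,0.0066,0],[0.01,0.0066,0.02],[0.01,0.0066,0.04],[0.01,0.0066,0.05]],"angular":[[0,0,0],[0,0,0],[0,0,0],[0,0,0],[0,0,0],[0,0,0]],"hand":[0,0,0,0,0,0]}'
python3 - <<'E'
from h import *
tipq(1);print(arm.read_state()["eef_pos"])
for k,a in((3,.54),(2,.57),(4,.45)):
    P,y=fing(k,a);print(k,P,y);rows(P,k,a,a+.3,6)
print("steps from .85")
for k in(3,2,4):
    for q in np.arange(.85,1.4,.05):
        d=fing(k,q+.05)[0]-fing(k,q)[0];print(k,"%.2f [%.4f,%.4f]"%(q+.05,*d))
E
```

```text
t: 21.55
eef_pos: [0.6668, 0.0367, 0.0776]
ee_rot: [0.001, -0.13, 0.991, -0.0]
contact_force: [0.5, -0.2, -0.1]
width: 0.0
grasp_force: 0.0
1 [('side', np.float64(1.126), np.float64(58.6), 116), ('wrist', np.float64(1.142), np.float64(61.3), 585)]
[0.6665 0.0366 0.0761]
3 [0.4706 0.1487] 1.0718334955117315
[0.0006,0.0031] turn -0.050 q 0.590
[0.0014,0.0062] turn -0.100 q 0.640
[0.0024,0.0092] turn -0.150 q 0.690
[0.0035,0.0121] turn -0.200 q 0.740
[0.0047,0.0151] turn -0.250 q 0.790
[0.0061,0.0179] turn -0.300 q 0.840
2 [0.6176 0.2159] -0.5289628312831653
[0.0031,-0.0007] turn -0.050 q 0.620
[0.0061,-0.0016] turn -0.100 q 0.670
[0.0091,-0.0026] turn -0.150 q 0.720
[0.0120,-0.0038] turn -0.200 q 0.770
[0.0149,-0.0051] turn -0.250 q 0.820
[0.0177,-0.0066] turn -0.300 q 0.870
4 [0.5439 0.0029] 2.7326298223066274
[-0.0031,0.0004] turn -0.050 q 0.500
[-0.0063,0.0009] turn -0.100 q 0.550
[-0.0094,0.0015] turn -0.150 q 0.600
[-0.0124,0.0024] turn -0.200 q 0.650
[-0.0154,0.0033] turn -0.250 q 0.700
[-0.0184,0.0044] turn -0.300 q 0.750
steps from .85
3 0.90 [0.0015,0.0028]
3 0.95 [0.0017,0.0027]
3 1.00 [0.0018,0.0026]
3 1.05 [0.0019,0.0025]
3 1.10 [0.0021,0.0024]
3 1.15 [0.0022,0.0023]
3 1.20 [0.0023,0.0022]
3 1.25 [0.0024,0.0021]
3 1.30 [0.0025,0.0019]
3 1.35 [0.0026,0.0018]
3 1.40 [0.0027,0.0017]
2 0.90 [0.0028,-0.0015]
2 0.95 [0.0027,-0.0017]
2 1.00 [0.0026,-0.0018]
2 1.05 [0.0025,-0.0019]
2 1.10 [0.0024,-0.0021]
2 1.15 [0.0023,-0.0022]
2 1.20 [0.0022,-0.0023]
2 1.25 [0.0021,-0.0024]
2 1.30 [0.0019,-0.0025]
2 1.35 [0.0018,-0.0026]
2 1.40 [0.0017,-0.0027]
4 0.90 [-0.0028,0.0015]
4 0.95 [-0.0027,0.0017]
4 1.00 [-0.0026,0.0018]
4 1.05 [-0.0025,0.0019]
4 1.10 [-0.0024,0.0021]
4 1.15 [-0.0023,0.0022]
4 1.20 [-0.0022,0.0023]
4 1.25 [-0.0021,0.0024]
4 1.30 [-0.0019,0.0025]
4 1.35 [-0.0018,0.0026]
4 1.40 [-0.0017,0.0027]
```

```bash
python3 -m jog '{"linear":[[-0.033,0.019,0],[-0.065,0.037,0],[-0.098,0.056,0],[-0.13,0.075,0],[-0.163,0.094,0],[-0.1953,0.1124,0],[-0.1953,0.1124,-0.017],[-0.1953,0.1124,-0.034],[-0.1953,0.1124,-0.05],[-0.1953,0.1124,-0.05]],"angular":[[0,0,0.135],[0,0,0.27],[0,0,0.405],[0,0,0.54],[0,0,0.675],[0,0,0.81],[0,0,0.81],[0,0,0.81],[0,0,0.81],[0,0,0.81]],"hand":[0,0,0,0,0,0,0,0,0,0]}' | grep -E "t:|eef|force"
python3 -m jog '{"linear":[[0.0006,0.0031,0],[0.0014,0.0062,0],[0.0024,0.0092,0],[0.0035,0.0121,0],[0.0047,0.0151,0],[0.0061,0.0179,0]],"angular":[[0,0,-0.05],[0,0,-0.1],[0,0,-0.15],[0,0,-0.2],[0,0,-0.25],[0,0,-0.3]],"hand":[0,0,0,0,0,0]}' | grep -E "eef|force"
python3 -m jog '{"linear":[[0.0015,0.0028,0]],"angular":[[0,0,-0.05]],"hand":[0]}' | grep -E "eef|force"
python3 -m jog '{"linear":[[0.0017,0.0027,0]],"angular":[[0,0,-0.05]],"hand":[0]}' | grep -E "eef|force"
```

```text
t: 22.7
eef_pos: [0.4672, 0.1484, 0.0225]
ee_rot: [-0.003, -0.51, 0.86, 0.001]
contact_force: [-0.6, -0.5, -0.2]
grasp_force: 0.0
eef_pos: [0.4748, 0.1649, 0.0249]
contact_force: [-2.2, -4.8, 0.6]
grasp_force: 2.5
eef_pos: [0.4762, 0.1677, 0.0249]
contact_force: [-2.1, -4.7, 2.3]
grasp_force: 2.6
eef_pos: [0.4777, 0.1704, 0.0249]
contact_force: [-2.3, -4.1, 1.5]
grasp_force: 2.6
```

```bash
python3 -m jog '{"linear":[[0.0018,0.0026,0]],"angular":[[0,0,-0.05]],"hand":[0]}' | grep -E "eef|force"
python3 -m jog '{"linear":[[0.0019,0.0025,0]],"angular":[[0,0,-0.05]],"hand":[0]}' | grep -E "eef|force"
python3 -m jog '{"linear":[[0.0021,0.0024,0]],"angular":[[0,0,-0.05]],"hand":[0]}' | grep -E "eef|force"
```

```text
eef_pos: [0.4794, 0.173, 0.0249]
contact_force: [-3.1, -5.0, 0.9]
grasp_force: 2.7
eef_pos: [0.4812, 0.1755, 0.0248]
contact_force: [-3.6, -4.7, 2.7]
grasp_force: 2.7
eef_pos: [0.4831, 0.178, 0.0248]
contact_force: [-4.1, -3.6, 1.7]
grasp_force: 2.8
```

```bash
python3 -m jog '{"linear":[[0.0022,0.0023,0]],"angular":[[0,0,-0.05]],"hand":[0]}' | grep -E "eef|force"
python3 -m jog '{"linear":[[0.0023,0.0022,0]],"angular":[[0,0,-0.05]],"hand":[0]}' | grep -E "eef|force"
```

```text
eef_pos: [0.4849, 0.1801, 0.0247]
contact_force: [-5.2, -5.3, 2.7]
grasp_force: 3.9
eef_pos: [0.4859, 0.1817, 0.0244]
contact_force: [-9.3, -7.5, 5.2]
grasp_force: 5.3
```

```bash
python3 -m jog '{"linear":[[0.0012,0.001,0]],"angular":[[0,0,0]],"hand":[0]}' | grep -E "eef|force"
python3 -m jog '{"linear":[[-0.0023,-0.0022,0],[-0.005,-0.005,0],[-0.0087,-0.0083,0],[-0.0087,-0.0083,0.02],[-0.0087,-0.0083,0.04],[-0.0087,-0.0083,0.05]],"angular":[[0,0,0],[0,0,0],[0,0,0],[0,0,0],[0,0,0],[0,0,0]],"hand":[0,0,0,0,0,0]}' | grep -E "eef|force"
python3 -c "
from h import *
tipq(3);tipq(1)"
python3 -m jog '{"linear":[[0.0193,0.0056,0.01],[0.0385,0.0112,0.01],[0.0578,0.0168,0.01],[0.0771,0.0223,0.01],[0.0964,0.0279,0.01],[0.1156,0.0335,0],[0.1349,0.0391,0],[0.1349,0.0391,-0.02],[0.1349,0.0391,-0.04],[0.1349,0.0391,-0.05]],"angular":[[0,0,-0.136],[0,0,-0.272],[0,0,-0.407],[0,0,-0.543],[0,0,-0.679],[0,0,-0.814],[0,0,-0.95],[0,0,-0.95],[0,0,-0.95],[0,0,-0.95]],"hand":[0,0,0,0,0,0,0,0,0,0]}' | grep -E "t:|eef|force"
python3 -m jog '{"linear":[[0.0031,-0.0007,0],[0.0061,-0.0016,0],[0.0091,-0.0026,0],[0.012,-0.0038,0],[0.0149,-0.0051,0],[0.0177,-0.0066,0]],"angular":[[0,0,-0.05],[0,0,-0.1],[0,0,-0.15],[0,0,-0.2],[0,0,-0.25],[0,0,-0.3]],"hand":[0,0,0,0,0,0]}' | grep -E "t:|eef|force"
python3 -m jog '{"linear":[[0.0028,-0.0015,0]],"angular":[[0,0,-0.05]],"hand":[0]}' | grep -E "eef|force"
```

```text
eef_pos: [0.4864, 0.1821, 0.0243]
contact_force: [-9.4, -8.3, 6.8]
grasp_force: 5.8
eef_pos: [0.4843, 0.1772, 0.0772]
contact_force: [0.2, -0.1, -0.5]
grasp_force: 0.0
3 [('side', np.float64(1.109), np.float64(67.5), 86)]
1 [('side', np.float64(1.126), np.float64(58.6), 117), ('top', np.float64(1.126), np.float64(62.0), 61)]
t: 26.0
eef_pos: [0.6156, 0.2156, 0.022]
ee_rot: [-0.002, 0.261, 0.965, -0.001]
contact_force: [-0.2, 0.8, 0.4]
grasp_force: 0.0
t: 26.6
eef_pos: [0.6325, 0.2109, 0.0241]
ee_rot: [-0.003, 0.403, 0.915, 0.0]
contact_force: [-4.0, 4.3, 0.1]
grasp_force: 2.7
eef_pos: [0.6354, 0.2095, 0.0241]
contact_force: [-3.9, 3.8, 0.5]
grasp_force: 2.7
```

```bash
python3 -m jog '{"linear":[[0.0027,-0.0017,0]],"angular":[[0,0,-0.05]],"hand":[0]}' | grep -E "eef|force"
python3 -m jog '{"linear":[[0.0026,-0.0018,0]],"angular":[[0,0,-0.05]],"hand":[0]}' | grep -E "eef|force"
python3 -m jog '{"linear":[[0.0025,-0.0019,0]],"angular":[[0,0,-0.05]],"hand":[0]}' | grep -E "eef|force"
```

```text
eef_pos: [0.6381, 0.2079, 0.0241]
contact_force: [-3.4, 4.6, -1.2]
grasp_force: 2.8
eef_pos: [0.6408, 0.2062, 0.0241]
contact_force: [-3.6, 3.9, -0.9]
grasp_force: 2.8
eef_pos: [0.6433, 0.2044, 0.0241]
contact_force: [-3.4, 5.4, -0.1]
grasp_force: 2.8
```

```bash
python3 -m jog '{"linear":[[0.0024,-0.0021,0]],"angular":[[0,0,-0.05]],"hand":[0]}' | grep -E "eef|force"
python3 -m jog '{"linear":[[0.0023,-0.0022,0]],"angular":[[0,0,-0.05]],"hand":[0]}' | grep -E "eef|force"
```

```text
eef_pos: [0.6455, 0.2029, 0.0241]
contact_force: [-4.8, 7.9, -0.2]
grasp_force: 4.4
eef_pos: [0.6471, 0.2018, 0.024]
contact_force: [-5.9, 9.9, 0.7]
grasp_force: 5.9
```

```bash
python3 -m jog '{"linear":[[0.0009,-0.0009,0]],"angular":[[0,0,0]],"hand":[0]}' | grep -E "eef|force"
python3 -m jog '{"linear":[[-0.0023,0.0022,0],[-0.005,0.005,0],[-0.0087,0.0083,0],[-0.0087,0.0083,0.02],[-0.0087,0.0083,0.04],[-0.0087,0.0083,0.05]],"angular":[[0,0,0],[0,0,0],[0,0,0],[0,0,0],[0,0,0],[0,0,0]],"hand":[0,0,0,0,0,0]}' | grep -E "eef|force"
python3 -c "
from h import *
tipq(3);tipq(2)"
python3 -m jog '{"linear":[[-0.0165,-0.0338,0.01],[-0.033,-0.0675,0.01],[-0.0495,-0.1013,0.01],[-0.0659,-0.1351,0.01],[-0.0824,-0.1688,0],[-0.0989,-0.2026,0],[-0.0989,-0.2026,-0.016],[-0.0989,-0.2026,-0.032],[-0.0989,-0.2026,-0.048],[-0.0989,-0.2026,-0.049]],"angular":[[0,0,0.12],[0,0,0.24],[0,0,0.36],[0,0,0.48],[0,0,0.6],[0,0,0.72],[0,0,0.72],[0,0,0.72],[0,0,0.72],[0,0,0.72]],"hand":[0,0,0,0,0,0,0,0,0,0]}' | grep -E "t:|eef|force|rot"
python3 -m jog '{"linear":[[-0.0031,0.0004,0],[-0.0063,0.0009,0],[-0.0094,0.0015,0],[-0.0124,0.0024,0],[-0.0154,0.0033,0],[-0.0184,0.0044,0]],"angular":[[0,0,-0.05],[0,0,-0.1],[0,0,-0.15],[0,0,-0.2],[0,0,-0.25],[0,0,-0.3]],"hand":[0,0,0,0,0,0]}' | grep -E "t:|eef|force"
```

```text
eef_pos: [0.6474, 0.2014, 0.0239]
contact_force: [-8.4, 10.9, 1.8]
grasp_force: 6.3
eef_pos: [0.6438, 0.2056, 0.0771]
contact_force: [0.4, 0.7, -0.2]
grasp_force: 0.0
3 [('side', np.float64(1.111), np.float64(67.6), 85), ('wrist', np.float64(1.032), np.float64(60.8), 1232), ('top', np.float64(1.054), np.float64(59.7), 66)]
2 [('side', np.float64(0.906), np.float64(66.6), 62), ('wrist', np.float64(0.79), np.float64(63.6), 23), ('top', np.float64(0.995), np.float64(61.7), 57)]
t: 29.2
eef_pos: [0.541, 0.0032, 0.0235]
ee_rot: [-0.003, 0.203, 0.979, -0.0]
contact_force: [-0.6, 0.3, -0.3]
grasp_force: 0.0
t: 29.8
eef_pos: [0.5276, 0.0064, 0.0269]
ee_rot: [0.002, 0.348, 0.937, -0.001]
contact_force: [4.4, -3.0, -4.4]
grasp_force: 2.6
```

```bash
python3 -m jog '{"linear":[[-0.0029,0.0012,0],[-0.0058,0.0026,0]],"angular":[[0,0,-0.05],[0,0,-0.1]],"hand":[0,0]}' | grep -E "eef|force"
python3 -m jog '{"linear":[[-0.0028,0.0015,0]],"angular":[[0,0,-0.05]],"hand":[0]}' | grep -E "eef|force"
python3 -m jog '{"linear":[[-0.0027,0.0017,0]],"angular":[[0,0,-0.05]],"hand":[0]}' | grep -E "eef|force"
```

```text
eef_pos: [0.5218, 0.0088, 0.0269]
contact_force: [3.9, -4.3, -3.6]
grasp_force: 2.7
eef_pos: [0.519, 0.0102, 0.0269]
contact_force: [4.6, -3.9, -3.6]
grasp_force: 2.7
eef_pos: [0.5162, 0.0118, 0.0269]
contact_force: [4.2, -4.6, -3.6]
grasp_force: 2.8
```

```bash
python3 -m jog '{"linear":[[-0.0026,0.0018,0]],"angular":[[0,0,-0.05]],"hand":[0]}' | grep -E "eef|force"
```

```text
eef_pos: [0.5135, 0.0135, 0.0268]
contact_force: [3.8, -4.0, -4.0]
grasp_force: 2.8
```

```bash
python3 -m jog '{"linear":[[-0.0025,0.0019,0]],"angular":[[0,0,-0.05]],"hand":[0]}' | grep -E "eef|force"
python3 -m jog '{"linear":[[-0.0024,0.0021,0]],"angular":[[0,0,-0.05]],"hand":[0]}' | grep -E "eef|force"
```

```text
eef_pos: [0.511, 0.0153, 0.0269]
contact_force: [3.3, -3.8, -2.7]
grasp_force: 2.9
eef_pos: [0.5085, 0.0173, 0.0268]
contact_force: [2.8, -5.2, -4.1]
grasp_force: 2.9
```

```bash
python3 -m jog '{"linear":[[-0.0023,0.0022,0]],"angular":[[0,0,-0.05]],"hand":[0]}' | grep -E "eef|force"
python3 -m jog '{"linear":[[-0.0022,0.0023,0]],"angular":[[0,0,-0.05]],"hand":[0]}' | grep -E "eef|force"
```

```text
eef_pos: [0.5061, 0.0195, 0.0268]
contact_force: [3.2, -4.5, -3.5]
grasp_force: 3.0
eef_pos: [0.5038, 0.0217, 0.0268]
contact_force: [3.3, -4.9, -3.9]
grasp_force: 3.0
```

```bash
python3 -m jog '{"linear":[[-0.0021,0.0024,0]],"angular":[[0,0,-0.05]],"hand":[0]}' | grep -E "eef|force"
python3 -m jog '{"linear":[[-0.0019,0.0025,0]],"angular":[[0,0,-0.05]],"hand":[0]}' | grep -E "eef|force"
```

```text
eef_pos: [0.5016, 0.0241, 0.0268]
contact_force: [3.2, -5.6, -3.7]
grasp_force: 3.1
eef_pos: [0.4996, 0.0265, 0.0267]
contact_force: [3.1, -5.8, -3.7]
grasp_force: 3.1
```

```bash
python3 -m jog '{"linear":[[-0.0018,0.0026,0]],"angular":[[0,0,-0.05]],"hand":[0]}' | grep -E "eef|force"
python3 -m jog '{"linear":[[-0.0017,0.0027,0]],"angular":[[0,0,-0.05]],"hand":[0]}' | grep -E "eef|force"
```

```text
eef_pos: [0.498, 0.0285, 0.0268]
contact_force: [3.4, -8.5, -3.0]
grasp_force: 4.8
eef_pos: [0.4967, 0.03, 0.0269]
contact_force: [4.1, -13.0, -4.4]
grasp_force: 6.5
```

Lever 4's force jumped from 7.5 to 14.2 N, so its stop is reached. I'll retreat, rise clear and do a final check.

```bash
python3 -m jog '{"linear":[[0.0017,-0.0027,0],[0.0035,-0.006,0],[0.0064,-0.0101,0],[0.0064,-0.0101,0.02],[0.0064,-0.0101,0.04],[0.0064,-0.0101,0.07],[0.0064,-0.0101,0.1],[-0.02,-0.05,0.13],[-0.05,-0.09,0.15],[-0.08,-0.13,0.15]],"angular":[[0,0,0],[0,0,0],[0,0,0],[0,0,0],[0,0,0],[0,0,0],[0,0,0],[0,0,0],[0,0,0],[0,0,0]],"hand":[0,0,0,0,0,0,0,0,0,0]}'
python3 -m jog '{"linear":[[-0.02,-0.04,0],[-0.04,-0.08,0],[-0.04,-0.12,0],[-0.04,-0.16,0],[-0.04,-0.2,0],[-0.04,-0.2,0]],"angular":[[0,0,0],[0,0,0],[0,0,0],[0,0,0],[0,0,0],[0,0,0]],"hand":[0,0,0,0,0,0]}'
python3 - <<'E'
from h import *
for k in(1,2,3,4):tipq(k)
cv2.imwrite("pics/top9.png",cv2.resize(arm.read_camera("top")[:,:,::-1],(800,600)))
E
```

```text
t: 32.1
eef_pos: [0.422, -0.0896, 0.1787]
ee_rot: [0.003, 0.627, 0.779, 0.001]
contact_force: [1.3, -1.0, -0.2]
width: -0.0002
grasp_force: 0.0
t: 32.7
eef_pos: [0.381, -0.293, 0.1759]
ee_rot: [0.001, 0.63, 0.776, -0.0]
contact_force: [-0.3, 0.9, 0.3]
width: 0.0004
grasp_force: 0.0
1 [('side', np.float64(1.126), np.float64(58.6), 117), ('top', np.float64(1.125), np.float64(62.2), 57)]
2 [('side', np.float64(0.921), np.float64(64.7), 67), ('top', np.float64(0.994), np.float64(62.0), 57)]
3 [('top', np.float64(1.059), np.float64(60.0), 63)]
4 [('side', np.float64(1.243), np.float64(60.1), 127), ('top', np.float64(1.223), np.float64(60.1), 64)]
```

View pics/top9.png

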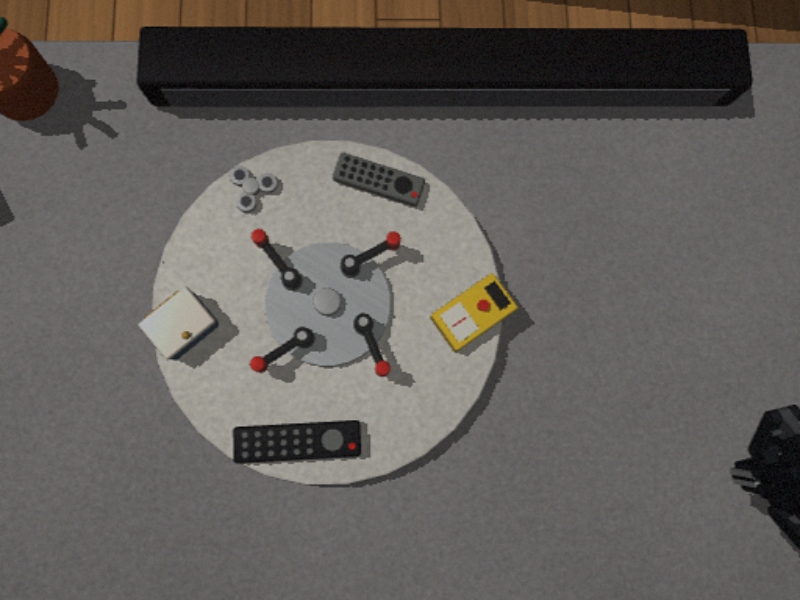

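The final top view shows all four levers turned clockwise to their stops, with tips at (393,239), (258,237), (258,364) and (383,368). The tray items are in their original places and the arm is clear at about (780,470).

```bash
python3 -c "
from cell import arm
print(arm.job_done())"
```

```text
the job is handed in; nothing more can be done
None
```

All four clamp levers were tightened crisscross in two passes, about 30–33° each and then fully home against a felt stop. The highest force read was about 15 N, the tray items look unmoved in the final picture, and the job was handed in at about 33 s.

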